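# Draw down the grain mill's cover plate

### The job

Screw the grain mill's cover plate down evenly: tighten its four square nuts clockwise, about a half turn each, in cross order, bringing each nut up snug before you go to the next and taking the opposite nut before its neighbours. Stop each nut when you feel it come up snug, without over-tightening it, so that the plate ends level, flush with the rim and held by all four nuts. Leave the other things on the counter where they are and let go of the nuts.

Things in the scene. Friction and masses are not known exactly. Their poses are not given: they have to be found in the camera images.
- mill: white grain mill, 182 x 182 mm, 102 mm high, fixed. Origin: centre of its underside; x points away from its flour chute (about away from the robot), z up. Its top is an open square recess with a 15 mm wide rim, rim top 102 mm above the origin. In the recess: four springy seats, one straight below each nut, and weak springs that lift the plate.
- plate: aluminium cover plate, 149 x 149 x 10 mm, in the mill's recess with 1.5 mm play. Origin: centre of its underside. Springs lift it against the nuts: at the start it stands about 3 to 4 mm proud of the rim; home, it is flush with it (underside about 92 mm above the mill's origin). A feed throat, diameter 42 mm, stands 10 mm above its middle.
- nut_a: steel nut on a vertical axis, at x -55, y 55 mm in the mill's frame, opposite nut_c. Origin: on the axis, within 1 mm of the lower face that bears on the plate; z up. From there up: round flange, diameter 32, height 5 mm; square head, 26 mm across flats (square to the nut's own x and y), 34 mm high; 4 mm dome. The four nuts are alike.
- nut_b: like nut_a, at x -55, y -55 mm in the mill's frame, opposite nut_d. Clockwise from above tightens; a nut sinks 1.27 mm per rad and stays down when let go. It turns freely, at less than 0.15 N m, until its corner of the plate comes firmly on its seat, after 2.3 to 3.3 rad from the start, different for each nut and each time.
- nut_c: like nut_a, at x 55, y -55 mm in the mill's frame, opposite nut_a. Once the corner is on its seat, the torque to turn any of the nuts climbs by about 0.14 N m for each 0.1 rad (the head yields like a spring): snug is 0.3 to 0.5 N m; above about 0.65 N m the seat is crushed (over 40 N on the plate). Let go, the head may spring back a little; it stays tight.
- nut_d: like nut_a, at x 55, y 55 mm in the mill's frame, opposite nut_b.
- spatula: a kitchen spatula; a bystander, to be left alone. Origin at its underside.
- spare_burr: a dark steel ring (a spare burr), 72 mm across, 16 mm high; a bystander, to be left alone. Origin at its underside.
- grain_jar: a jar with a wooden cap, 68 mm across, 120 mm high; a bystander, to be left alone. Origin at its underside.
- bowl: a small white bowl, 116 mm across, 50 mm high; a bystander, to be left alone. Origin at its underside.
- mug: a mug, 76 mm across, 85 mm high; a bystander, to be left alone. Origin at its underside.
Not all that is in view belongs to the job. There is more than one size of the plate; the job needs the middle-sized.

How it is judged:
By the outcome, as a careful person would: the job done as asked, in the order asked, and still so for the second after the job is handed in, with the robot touching nothing.
It also fails if it takes over 72 s, if anything falls off the work surface, if the arm or the gripper's body presses on something with over 40 N, if the wrist force passes 120 N, or if a joint passes its speed limit or range.

### The arm

A 6-joint arm with a two-finger parallel gripper is mounted at the origin on the work surface. World frame = base frame: x ahead of the robot, y to its left, z up, the work surface at z = 0. Lengths are in m, angles in rad, forces in N, time in s.
With the tool pointing down it reaches from about 0.3 to 0.75 m from the base axis. Payload 8.5 kg.
Tool frame: the origin (TCP) lies midway between the tips of the shut fingers; the grasp point (between the pads) lies hold_point_z behind it (hold_point_z is the distance from the TCP to the grasp point, in m); z points along the fingers, y is the line along which they close (so a half turn about z gives the same grasp; the last joint's range is limited). The gripper opens to 85 mm and grips with 20 to 120 N. Pads are 22 mm wide; open, the fingers measure 114 mm over their backs; the gripper's body (76 mm by 85 mm) begins 54 mm behind the grasp point. The pads swing forward as they close: fully open they stand 13 mm farther back than shut.
Start: joints at [0.963, 0.381, 1.297, -0, 1.464, -0.215], TCP at [0.211, 0.508, 0.231] pointing down, gripper open.
Joint ranges: [-3.11, 3.11], [-0.89, 2.33], [0.22, 2.48], [-1.42, 4.56], [0.17, 2.85], [-2.88, 2.88]. Speed limits (rad/s): [2.39, 2.39, 3.14, 3.14, 3.14, 3.14].

### API

Orientations are given as a 3x3 rotation matrix whose columns are the frame's x, y, z axes.
In Python, from cell import state, grab_frame, sign_off, spot_in, silhouettes, hold_point_z gives the robot as it stands.
- The arm moves only by the shell command python3 -m inch 'ROWS' [FORCE]. ROWS is JSON, a list of rows, each a list of 7 numbers: the turn, a rotation vector about the tool's x, y, z in rad, then the shift along the tool's x, y, z in mm, then the finger opening in mm, from 0 to 85.4. A call has 1 to 10 rows; each row is the pose to reach, as a shift and turn from the pose commanded when the call began, along the tool's axes at that moment; what a row does not reach only later rows make up. A row lasts 1/12 s, in which the tool goes at most 41.7 mm and 7.16 degrees, less where a joint would pass 70% of its speed; a pose out of reach is approached as far as the arm can. A call with a gripper value outside its range is refused whole. The fingers move at their own pace and stop on an object; FORCE is the grip in N (left out, the last holds). Time passes only in rows, so rows that repeat a pose let the fingers close. It gives the time, the measured TCP pose, the force, the opening and the grip force at its end, in the units of the state.
- state(): the state, without advancing time (a new reading comes with each control period).
- grab_frame(name): name is "scene" or "top" or "wrist"; returns a dict with "image" (420x560x3 uint8, blue, green, red), "intrinsics" (3x3 intrinsics, pixels), "dist" ([k1, k2, p1, p2, k3] as OpenCV has them; the pictures are not rectified), "pose" (4x4, takes a point from camera to world coordinates). Camera axes: x right, y down, z forward; pixel columns grow to the right and rows downward; lengths in m; the calibration is good to about 2 mm. A picture is of the moment at which its call begins. There is no depth.
- sign_off(): hands the job in; it is judged then, once.
Trained networks look in the newest picture that a camera, given by its name, has taken for a name from the list of things; names that differ only in an ending like _2 or _b are one class to them, and where a whole thing is asked for, a point or a joint stands for the part that bears it (a point fixed in the world has none). Each returns a list of dicts, best first, with "confidence" (0 to 1); they miss things now and then, are a little off and sometimes report something else, mostly with a low value. They report only what shows in the picture. A call takes as long as a camera call. They do not tell look-alikes from the thing itself.
- spot_in(camera, name): "location" ([x, y, z] in m, in world coordinates, good to about 4 mm: the middle of the surface that is visible of it).
- silhouettes(camera, name): "mask" (420x560 bool, what is visible of it).
The state is a dict: "time_s": time; "joint_positions": joint angles; "joint_velocities": joint speeds; "tau": joint torques, N m; "ee_pos": TCP position; "tool_rot": TCP orientation; "force": force on the tool from outside, world axes, zero at the start; "torque": the same for the moment, N m; "width": finger opening in m; "grasp_force": force on a finger pad.
Only numpy, scipy, OpenCV 4.12 (cv2) and the standard library are available. Lean on these libraries where they do the work, as an engineer would, in place of code of your own. Each camera call takes 0.05 s, during which the arm holds its last target. There are 200 camera calls.

## Working session

There is one attempt and no reset: what is moved stays moved. The work goes in short steps, Python scripts to look and compute and a shell command to move; the robot and the scene stay as the last step left them, time stands still between calls to the robot, and variables do not carry over. Pictures are saved under pics/ and viewed, at most 10 in all, crops included, and the job is handed in when it is done.

```bash
ls; mkdir -p pics; python3 - <<'E'
from cell import *
import cv2,numpy as np
s=state(); print({k:np.round(v,3).tolist() for k,v in s.items()}, hold_point_z)
ims=[]
for c in ["scene","top"]:
    f=grab_frame(c); cv2.imwrite(f"pics/{c}0.png",f["image"])
    for n in ["mill","plate","nut_a","spare_burr","bowl","mug","grain_jar","spatula"]:
        print(c,n,[(np.round(d["location"],3).tolist(),round(d["confidence"],2)) for d in spot_in(c,n)])
E
```

```text
pics
{'time_s': 0.0, 'joint_positions': [0.963, 0.381, 1.298, -0.0, 1.464, -0.215], 'joint_velocities': [-0.0, -0.0, -0.001, -0.001, 0.0, 0.0], 'tau': [0.001, -44.846, -23.128, -0.0, 0.005, 0.0], 'ee_pos': [0.21, 0.508, 0.231], 'tool_rot': [[-0.924, 0.383, -0.001], [0.383, 0.924, -0.001], [0.0, -0.001, -1.0]], 'force': [-0.984, -0.429, 0.475], 'torque': [-0.014, -0.008, -0.051], 'grasp_force': 0.0, 'width': 0.085} 0.0187
scene mill [([0.68, 0.07, 0.091], 0.64)]
scene plate [([0.323, 0.175, 0.012], 0.81), ([0.403, -0.17, 0.004], 0.81)]
scene nut_a [([0.676, -0.006, 0.134], 0.73), ([0.657, 0.098, 0.136], 0.72), ([0.571, -0.028, 0.134], 0.67), ([0.548, 0.078, 0.132], 0.59)]
scene spare_burr []
scene bowl [([0.392, -0.407, 0.028], 0.93)]
scene mug [([0.715, -0.38, 0.05], 0.85)]
scene grain_jar [([0.671, 0.407, 0.091], 0.59)]
scene spatula [([0.724, -0.134, 0.006], 0.74), ([0.714, -0.377, 0.053], 0.69)]
top mill [([0.546, 0.02, 0.102], 0.66), ([0.398, -0.404, 0.02], 0.17)]
top plate [([0.405, -0.165, 0.006], 0.73), ([0.299, 0.165, 0.016], 0.67)]
top nut_a [([0.663, -0.018, 0.144], 0.69), ([0.648, 0.095, 0.146], 0.61)]
top spare_burr [([0.607, 0.19, 0.017], 0.81)]
top bowl [([0.397, -0.405, 0.02], 0.62), ([0.706, -0.409, 0.04], 0.4)]
top mug [([0.703, -0.407, 0.044], 0.73)]
top grain_jar [([0.64, 0.391, 0.109], 0.95), ([0.722, -0.139, 0.001], 0.59)]
top spatula []
```

View pics/top0.png

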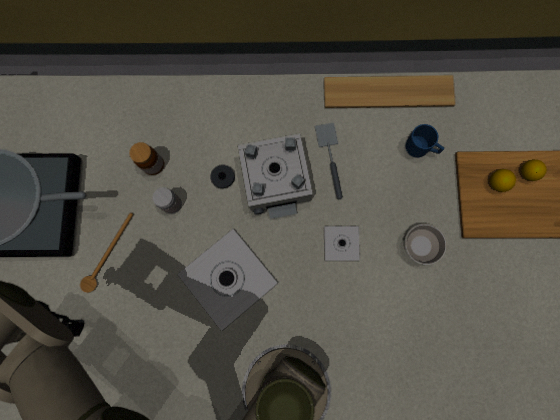

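View pics/scene0.png

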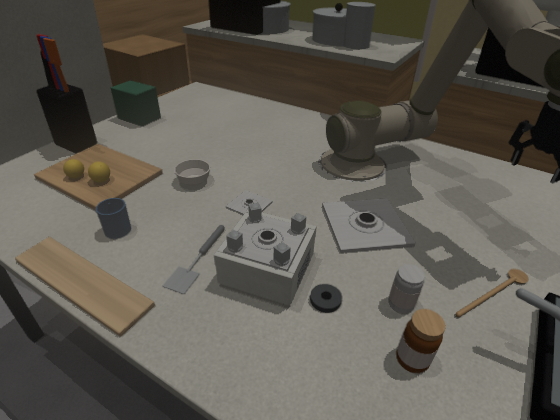

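```bash
R='[0,0,0,-513,-296,-110,85]'; python3 -m inch '[[0,0,0,-513,-296,-110,85],[0,0,0,-513,-296,-110,85],[0,0,0,-513,-296,-110,85],[0,0,0,-513,-296,-110,85],[0,0,0,-513,-296,-110,85],[0,0,0,-513,-296,-110,85],[0,0,0,-513,-296,-110,85],[0,0,0,-513,-296,-110,85],[0,0,0,-513,-296,-110,85],[0,0,0,-513,-296,-110,85]]'
```

```text
time_s: 1.73
ee_pos: [0.4608, 0.1812, 0.308]
tool_rot: [[-0.924, 0.383, 0.0], [0.383, 0.924, 0.0], [-0.0, 0.0, -1.0]]
force: [1.1, 1.5, -0.3]
width: 0.0851
grasp_force: 0.0
```

```bash
python3 - <<'E'
from cell import *
import numpy as np
s=state(); print(s["time_s"],s["ee_pos"],s["tool_rot"],s["joint_positions"],s["force"],s["torque"])
E
```

```text
1.7333 [0.46077417 0.18123831 0.30801875] [[-9.23786943e-01  3.82906599e-01  4.69385579e-04]
 [ 3.82906696e-01  9.23787012e-01  1.34730403e-04]
 [-3.82023141e-04  3.04193068e-04 -9.99999881e-01]] [ 1.35115292e-01  2.36225106e-01  1.28858585e+00  7.03468813e-05
  1.61629844e+00 -1.04273709e+00] [ 1.05171585  1.52471239 -0.28707427] [ 0.04887735 -0.00065555  0.05796747]
```

```bash
python3 -m inch '[[0,0,0,-40,-26,-5,85],[0,0,0,-75,-50,-10,85],[0,0,0,-110,-75,-15,85],[0,0,0,-148,-96,-20,85],[0,0,0,-148,-96,-20,85],[0,0,0,-148,-96,-20,85]]'; python3 - <<'E'
from cell import *
import cv2,numpy as np
f=grab_frame("wrist"); cv2.imwrite("pics/w1.png",f["image"]); np.save("w1pose.npy",f["pose"])
print(f["intrinsics"],f["dist"],f["pose"])
for n in ["mill","plate","nut_a"]:
    print(n,[(np.round(d["location"],3).tolist(),round(d["confidence"],2)) for d in spot_in("wrist",n)])
s=state(); print(s["time_s"],s["ee_pos"],s["joint_positions"],s["force"],s["torque"])
E
```

```text
time_s: 2.23
ee_pos: [0.5613, 0.0353, 0.3267]
tool_rot: [[-0.922, 0.386, -0.001], [0.386, 0.922, -0.0], [0.0, -0.0, -1.0]]
force: [-0.6, -0.4, -0.0]
width: 0.0848
grasp_force: 0.0
[[293.27649473   0.         282.15610254]
 [  0.         293.27649473 212.64133998]
 [  0.           0.           1.        ]] [0.01821872 0.         0.         0.         0.        ] [[ 3.85953680e-01  8.72175137e-01  3.00583247e-01  4.82880962e-01]
 [ 9.22518024e-01 -3.64713892e-01 -1.26270634e-01  6.80530301e-02]
 [-5.03222139e-04  3.26028079e-01 -9.45359952e-01  4.68547035e-01]
 [ 0.00000000e+00  0.00000000e+00  0.00000000e+00  1.00000000e+00]]
mill [([0.551, 0.034, 0.104], 0.65)]
plate [([0.395, 0.142, 0.017], 0.97), ([0.407, -0.159, 0.008], 0.97), ([0.596, 0.035, 0.108], 0.77)]
nut_a [([0.639, 0.09, 0.142], 0.92), ([0.662, -0.012, 0.145], 0.77), ([0.555, -0.03, 0.143], 0.69), ([0.672, -0.375, 0.039], 0.52)]
2.4333 [0.55918339 0.03910377 0.32756922] [-1.41473508e-01  3.53241773e-01  1.06630598e+00  2.32190959e-04
  1.72218637e+00 -1.32093599e+00] [ 0.45276794 -0.17093591  0.18062964] [ 0.01882873 -0.01878367 -0.00855463]
```

View pics/w1.png

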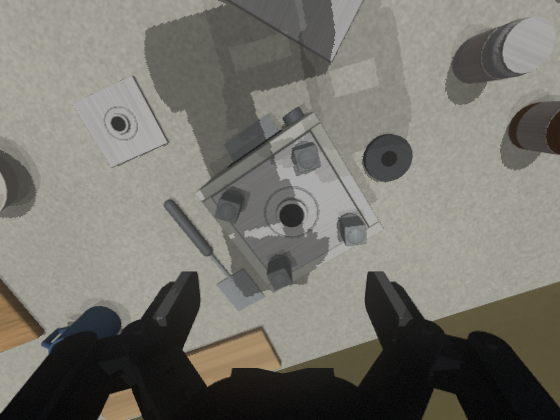

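```bash
cat > fit.py <<'E'
from cell import *
import cv2,numpy as np
from scipy.optimize import minimize
A=np.linspace(0,2*np.pi,40,endpoint=False)
circ=lambda r,z:np.c_[r*np.cos(A),r*np.sin(A),0*A+z]
sq=lambda z:np.array([[x,y,z] for x in(-.013,.013) for y in(-.013,.013)])
PARTS=[np.r_[circ(.016,0),circ(.016,.005)],np.r_[sq(.005),sq(.039),circ(.006,.043)]]
def proj(P,f):
    T=np.linalg.inv(f["pose"]); return cv2.projectPoints(P,cv2.Rodrigues(T[:3,:3])[0],T[:3,3],f["intrinsics"],f["dist"])[0][:,0]
def shape(f,x,y,z,yaw,up=4):
    m=np.zeros((420*up,560*up),np.uint8); c,s=np.cos(yaw),np.sin(yaw); R=np.array([[c,-s,0],[s,c,0],[0,0,1]])
    for P in PARTS:
        q=proj(P@R.T+[x,y,z],f); cv2.fillConvexPoly(m,cv2.convexHull(np.round((q+.5)*up-.5).astype(np.int32)),1)
    return m
def soft(f,*a):
    return cv2.resize(shape(f,*a).astype(np.float32),(560,420),interpolation=cv2.INTER_AREA)
def fit(f,mask,x,y,z):
    mk=mask.astype(np.float32)
    cost=lambda p:np.abs(soft(f,p[0]/1e3,p[1]/1e3,z,p[2]*.1)-mk).sum()/mk.sum()
    best=None
    for yaw in np.arange(0,np.pi/2,np.pi/12):
        r=minimize(cost,[x*1e3,y*1e3,yaw*10],method="Nelder-Mead",options=dict(initial_simplex=np.array([[x*1e3,y*1e3,yaw*10],[x*1e3+6,y*1e3,yaw*10],[x*1e3,y*1e3+6,yaw*10],[x*1e3,y*1e3,yaw*10+1.5]]),maxiter=90))
        if best is None or r.fun<best.fun: best=r
    return best.x*[1e-3,1e-3,.1],best.fun
def nuts(cam,z=.1055,cmin=.3):
    f=grab_frame(cam); out=[]
    for d in silhouettes(cam,"nut_a"):
        if d["confidence"]<cmin or d["mask"].sum()<60: continue
        v,u=np.nonzero(d["mask"]); uv=np.array([[[u.mean(),v.mean()]]])
        n=cv2.undistortPoints(uv,f["intrinsics"],f["dist"])[0,0]; r=f["pose"][:3,:3]@[n[0],n[1],1]; o=f["pose"][:3,3]
        p=o+r*(z+.022-o[2])/r[2]
        if np.hypot(p[0]-.61,p[1]-.036)>.13: continue
        b,c=fit(f,d["mask"],p[0],p[1],z); out.append(b); print(cam,np.round(b,4),"yaw mod90 deg",round(np.degrees(b[2])%90,1),"cost",round(c,3),"conf",round(d["confidence"],2),d["mask"].sum())
    return f,out
E
python3 - <<'E'
from fit import *
for c in ["wrist","scene","top"]: nuts(c)
print(state()["time_s"])
E
```

```text
wrist [ 0.6673 -0.0121 -0.1167] yaw mod90 deg 83.3 cost 0.121 conf 0.82 676
wrist [0.6462 0.0945 1.3625] yaw mod90 deg 78.1 cost 0.08 conf 0.77 741
wrist [0.5387 0.0742 1.4696] yaw mod90 deg 84.2 cost 0.092 conf 0.72 653
wrist [ 0.5593 -0.0331  0.7881] yaw mod90 deg 45.2 cost 0.113 conf 0.67 675
scene [ 0.6683 -0.0145  0.2056] yaw mod90 deg 11.8 cost 0.076 conf 0.8 304
scene [0.6462 0.0938 0.2907] yaw mod90 deg 16.7 cost 0.12 conf 0.76 297
scene [0.5398 0.0739 1.4507] yaw mod90 deg 83.1 cost 0.094 conf 0.68 270
scene [ 0.5581 -0.0374  0.7263] yaw mod90 deg 41.6 cost 0.17 conf 0.54 212
top [ 0.5625 -0.0353 -0.0293] yaw mod90 deg 88.3 cost 0.339 conf 0.51 106
top [ 0.5605 -0.0356 -0.6676] yaw mod90 deg 51.7 cost 0.911 conf 0.31 1255
2.7333
```

```bash
python3 -m inch '[[0,0,-0.1,10,8,40,80],[0,0,-0.2,20,16,80,75],[0,0,-0.285,32,24,115,70],[0,0,-0.285,32,24,132,70],[0,0,-0.285,32,24,132,70],[0,0,-0.285,32,24,132,70]]'; python3 - <<'E'
from fit import *
f,o=nuts("wrist"); cv2.imwrite("pics/w2.png",f["image"])
s=state(); print(s["time_s"],s["ee_pos"],s["tool_rot"],s["joint_positions"],s["force"],s["torque"])
E
```

```text
time_s: 3.23
ee_pos: [0.5397, 0.0723, 0.1958]
tool_rot: [[-0.994, 0.108, -0.0], [0.108, 0.994, -0.0], [0.0, -0.0, -1.0]]
force: [-0.3, 0.2, 0.5]
width: 0.07
grasp_force: 0.0
wrist [0.6461 0.0946 1.3588] yaw mod90 deg 77.9 cost 0.039 conf 0.74 1906
wrist [ 0.5589 -0.0334  0.8373] yaw mod90 deg 48.0 cost 0.053 conf 0.69 2065
wrist [ 0.665  -0.0062 -0.4278] yaw mod90 deg 65.5 cost 1.738 conf 0.59 658
wrist [0.5382 0.0743 1.4576] yaw mod90 deg 83.5 cost 0.057 conf 0.56 1751
3.3333 [0.54060926 0.07194156 0.19722244] [[-9.94124000e-01  1.08194985e-01  3.36418064e-03]
 [ 1.08194379e-01  9.94129692e-01 -3.62011072e-04]
 [-3.38359965e-03  4.10154195e-06 -9.99994276e-01]] [-8.48163682e-02  3.98189037e-01  1.37204698e+00 -7.72986070e-05
  1.36797388e+00 -1.54719005e+00] [ 0.79220693 -0.68865364  0.83498368] [ 0.0263133   0.01802957 -0.01597523]
```

View pics/w2.png

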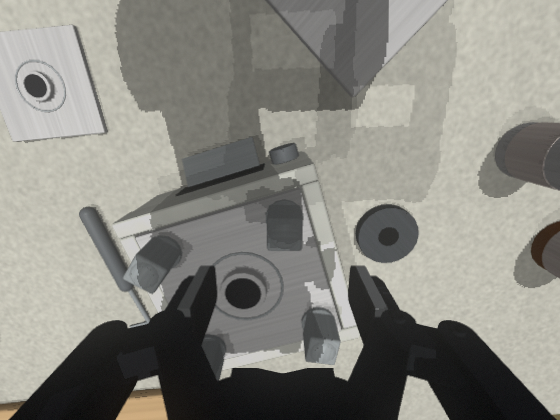

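```bash
python3 -m inch '[[0,0,0,2,1.7,30,70],[0,0,0,2,1.7,60,70],[0,0,0,2,1.7,82,70],[0,0,0,2,1.7,82,70],[0,0,0,2,1.7,82,40],[0,0,0,2,1.7,82,24],[0,0,0,2,1.7,82,24],[0,0,0,2,1.7,82,24],[0,0,0,2,1.7,82,24],[0,0,0,2,1.7,82,24]]' 30; cat > st.py <<'E'
from cell import *
import numpy as np
s=state(); R=np.array(s["tool_rot"]); print("t",round(s["time_s"],2),"pos",np.round(np.array(s["ee_pos"])*1e3,1),"yaw",round(np.degrees(np.arctan2(R[1,1],R[0,1])),1),"q",np.round(s["joint_positions"],2),"F",np.round(s["force"],1),"Ftool",np.round(R.T@s["force"],1),"T",np.round(s["torque"],3),"w",round(s["width"]*1e3,1),"g",round(s["grasp_force"],1))
E
python3 st.py
```

```text
time_s: 4.17
ee_pos: [0.5387, 0.0739, 0.1151]
tool_rot: [[-0.994, 0.108, 0.004], [0.108, 0.994, -0.001], [-0.004, -0.0, -1.0]]
force: [-0.3, -0.7, 7.4]
width: 0.0255
grasp_force: 32.3
t 4.17 pos [538.7  73.9 115.1] yaw 83.8 q [-0.08  0.48  1.5  -0.    1.16 -1.54] F [-0.3 -0.7  7.4] Ftool [ 0.2 -0.7 -7.4] T [-0.187  0.053 -0.106] w 25.5 g 32.3
```

```bash
python3 -m inch '[[0,0,0.12,0,0,-0.2,20],[0,0,0.24,0,0,-0.1,20],[0,0,0.36,0,0,0.1,20],[0,0,0.48,0,0,0.2,20],[0,0,0.60,0,0,0.4,20],[0,0,0.72,0,0,0.5,20]]' 60; python3 st.py; python3 -m inch '[[0,0,0.12,0,0,0.15,20],[0,0,0.24,0,0,0.3,20],[0,0,0.36,0,0,0.45,20],[0,0,0.48,0,0,0.6,20],[0,0,0.60,0,0,0.75,20],[0,0,0.72,0,0,0.9,20]]'; python3 st.py
```

```text
time_s: 4.67
ee_pos: [0.539, 0.0744, 0.1144]
tool_rot: [[-0.672, 0.74, 0.004], [0.74, 0.672, 0.0], [-0.003, 0.003, -1.0]]
force: [1.5, 1.6, 4.1]
width: 0.0254
grasp_force: 59.7
t 4.67 pos [539.   74.4 114.4] yaw 42.2 q [-0.08  0.48  1.5   0.    1.16 -0.82] F [1.5 1.6 4.1] Ftool [ 0.1  2.2 -4.1] T [ 0.326 -0.356  0.059] w 25.4 g 59.7
time_s: 5.17
ee_pos: [0.5395, 0.0746, 0.1136]
tool_rot: [[-0.017, 1.0, 0.006], [1.0, 0.017, 0.001], [0.001, 0.006, -1.0]]
force: [4.2, 3.0, 2.5]
width: 0.0248
grasp_force: 59.5
t 5.17 pos [539.5  74.6 113.6] yaw 1.0 q [-0.08  0.48  1.5   0.    1.15 -0.1 ] F [4.2 3.  2.5] Ftool [ 2.9  4.3 -2.5] T [ 0.518 -0.736  0.077] w 24.8 g 59.5
```

```bash
python3 -m inch '[[0,0,0.12,0.3,0.4,0.15,20],[0,0,0.24,0.4,0.6,0.3,20],[0,0,0.36,0.4,0.6,0.45,20],[0,0,0.48,0.4,0.6,0.6,20],[0,0,0.60,0.4,0.6,0.75,20],[0,0,0.72,0.4,0.6,0.9,20]]'; python3 st.py; 
```

```text
time_s: 5.67
ee_pos: [0.5402, 0.0744, 0.1127]
tool_rot: [[0.646, 0.763, 0.006], [0.763, -0.646, -0.0], [0.003, 0.004, -1.0]]
force: [4.4, -0.8, 1.8]
width: 0.0254
grasp_force: 59.5
t 5.67 pos [540.2  74.4 112.7] yaw -40.3 q [-0.08  0.49  1.5   0.    1.15  0.62] F [ 4.4 -0.8  1.8] Ftool [ 2.3  3.8 -1.8] T [-0.1   -0.762  0.104] w 25.4 g 59.5
```

```bash
for i in 1 2 3; do :; done; python3 -m inch '[[0,0,0.06,0,0,0.08,20],[0,0,0.12,0,0,0.15,20],[0,0,0.12,0,0,0.15,20]]' >/dev/null; python3 st.py;  python3 -m inch '[[0,0,0.05,0,0,0.06,20],[0,0,0.1,0,0,0.13,20],[0,0,0.1,0,0,0.13,20]]' >/dev/null; python3 st.py; python3 -m inch '[[0,0,0.05,0,0,0.06,20],[0,0,0.1,0,0,0.13,20],[0,0,0.1,0,0,0.13,20]]' >/dev/null; python3 st.py
```

```text
t 5.92 pos [540.2  74.4 112.5] yaw -46.9 q [-0.08  0.49  1.5   0.    1.15  0.74] F [ 4.9 -0.3  3.4] Ftool [ 3.4  3.5 -3.4] T [-0.03  -0.885  0.028] w 25.3 g 59.8
t 6.17 pos [540.3  74.3 112.4] yaw -52.6 q [-0.08  0.49  1.5  -0.    1.15  0.84] F [ 5.8 -1.   3.4] Ftool [ 4.   4.3 -3.4] T [-0.127 -0.892 -0.022] w 24.8 g 59.7
t 6.42 pos [540.3  74.2 112.2] yaw -58.3 q [-0.08  0.49  1.5  -0.    1.15  0.94] F [ 6.6 -0.9  3.7] Ftool [ 5.1  4.3 -3.6] T [-0.112 -0.923  0.032] w 25.2 g 59.7
```

```bash
cat > av.py <<'E'
from cell import *
import numpy as np
F=[];T=[]
for i in range(4):
    if i: grab_frame("wrist")
    s=state(); F.append(s["force"]);T.append(s["torque"])
R=np.array(s["tool_rot"]); F=np.mean(F,0)
print("t",round(s["time_s"],2),"pos",np.round(np.array(s["ee_pos"])*1e3,1),"yaw",round(np.degrees(np.arctan2(R[1,1],R[0,1])),1),"j6",round(s["joint_positions"][5],3),"F",np.round(F,1),"Ftool",np.round(R.T@F,1),"Tz",round(np.mean(T,0)[2],3),np.round(np.array(T)[:,2],2),"w",round(s["width"]*1e3,1))
E
python3 -m inch '[[0,0,0.05,0,0,0.06,20],[0,0,0.1,0,0,0.13,20],[0,0,0.1,0,0,0.13,20]]' >/dev/null; python3 av.py; python3 -m inch '[[0,0,0.05,0,0,0.06,20],[0,0,0.1,0,0,0.13,20],[0,0,0.1,0,0,0.13,20]]' >/dev/null; python3 av.py
```

```text
t 6.82 pos [540.4  74.2 112.1] yaw -63.9 j6 1.035 F [ 5.8 -0.9  3.2] Ftool [ 4.8  3.4 -3.2] Tz -0.027 [-0.04 -0.02 -0.05 -0.  ] w 24.9
t 7.22 pos [540.4  74.1 112. ] yaw -69.7 j6 1.135 F [ 6.1 -1.8  3.7] Ftool [ 5.1  3.8 -3.7] Tz -0.034 [-0.   -0.07 -0.05 -0.02] w 25.1
```

```bash
python3 -m inch '[[0,0,0.05,0,0.2,0.06,20],[0,0,0.1,0.3,0.3,0.13,20],[0,0,0.1,0.3,0.3,0.13,20]]' >/dev/null; python3 av.py; python3 -m inch '[[0,0,0.05,0,0,0.06,20],[0,0,0.1,0,0,0.13,20],[0,0,0.1,0,0,0.13,20]]' >/dev/null; python3 av.py;python3 -m inch '[[0,0,0.05,0,0,0.06,20],[0,0,0.1,0,0,0.13,20],[0,0,0.1,0,0,0.13,20]]' >/dev/null; python3 av.py
```

```text
t 7.62 pos [540.5  74.  111.7] yaw -75.4 j6 1.235 F [ 5.3 -1.1  3.2] Ftool [ 4.9  2.4 -3.2] Tz 0.194 [0.25 0.17 0.16 0.19] w 25.0
t 8.02 pos [540.5  73.9 111.3] yaw -81.1 j6 1.334 F [ 5.5 -2.   0.9] Ftool [ 5.1  2.8 -0.9] Tz 0.332 [0.34 0.32 0.3  0.37] w 25.1
t 8.42 pos [540.4  73.8 111. ] yaw -86.8 j6 1.434 F [ 6.4 -2.3 -0.6] Ftool [6.3 2.6 0.6] Tz 0.438 [0.47 0.42 0.41 0.45] w 25.1
```

```bash
python3 -m inch '[[0,0,0,0,0,0,40],[0,0,0,0,0,0,70],[0,0,0,0,0,0,70],[0,0,0,0,0,0,70],[0,0,0,0,0,-30,70],[0,0,0,0,0,-60,70],[0,0,0,0,0,-88,70],[0,0,0,0,0,-88,70]]'; python3 -m inch '[[0,0,-0.12,13,10,0,70],[0,0,-0.24,26,20,0,70],[0,0,-0.36,39,30,0,70],[0,0,-0.48,52,40,0,70],[0,0,-0.6,65,50,0,70],[0,0,-0.72,78,60,0,70],[0,0,-0.84,91,70,0,70],[0,0,-0.96,105,80,0,70],[0,0,-1.08,118,90,0,70],[0,0,-1.2,123,94,0,70]]' >/dev/null; python3 -m inch '[[0,0,-0.12,0,0,0,70],[0,0,-0.24,0,0,0,70],[0,0,-0.36,0,0,0,70],[0,0,-0.48,0,0,0,70],[0,0,-0.6,0,0,0,70],[0,0,-0.72,0,0,0,70],[0,0,-0.84,0,0,0,70],[0,0,-0.96,0,0,0,70],[0,0,-1.08,0,0,0,70],[0,0,-1.2,0,0,0,70]]' >/dev/null;  python3 -m inch '[[0,0,-0.12,0,0,0,70],[0,0,-0.24,0,0,0,70],[0,0,-0.36,0,0,0,70],[0,0,-0.48,0,0,0,70],[0,0,-0.53,0,0,0,70],[0,0,-0.53,0,0,0,70]]';  python3 - <<'E'
from fit import *
f,o=nuts("wrist",.1035); cv2.imwrite("pics/w3.png",f["image"])
E
python3 st.py
```

```text
time_s: 9.08
ee_pos: [0.5405, 0.0744, 0.2034]
tool_rot: [[0.998, 0.054, 0.009], [0.054, -0.999, -0.001], [0.009, 0.001, -1.0]]
force: [0.5, -0.7, 0.6]
width: 0.07
grasp_force: 0.0
time_s: 11.25
ee_pos: [0.6664, -0.0128, 0.1975]
tool_rot: [[-0.988, 0.155, -0.001], [0.155, 0.988, 0.0], [0.001, 0.0, -1.0]]
force: [0.6, 0.4, 0.6]
width: 0.0699
grasp_force: 0.0
wrist [0.5387 0.0729 1.6965] yaw mod90 deg 7.2 cost 0.058 conf 0.79 2828
wrist [ 0.6677 -0.013   1.5601] yaw mod90 deg 89.4 cost 0.077 conf 0.68 1696
wrist [0.647  0.0948 1.314 ] yaw mod90 deg 75.3 cost 0.042 conf 0.68 2484
wrist [ 0.5598 -0.0345  0.8792] yaw mod90 deg 50.4 cost 0.036 conf 0.57 2344
t 11.35 pos [666.4 -12.8 197.7] yaw 80.9 q [-0.2   0.61  0.99  0.    1.54 -1.61] F [-0.3 -0.7  0.2] Ftool [ 0.1 -0.7 -0.2] T [-0.005 -0.015  0.024] w 70.3 g 0.0
```

View pics/w3.png

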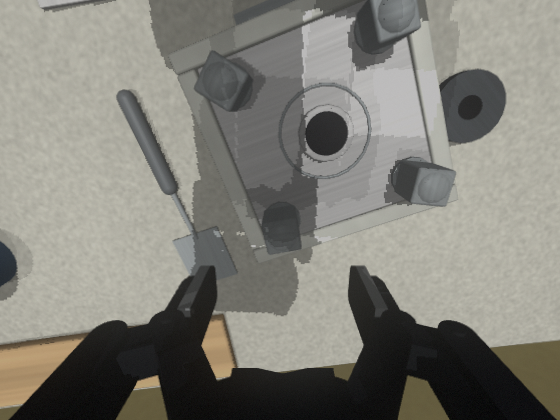

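```bash
python3 -m inch '[[0,0,-0.1,-1.2,-0.2,30,70],[0,0,-0.12,-1.2,-0.2,60,70],[0,0,-0.12,-1.2,-0.2,83,70],[0,0,-0.12,-1.2,-0.2,83,70],[0,0,-0.12,-1.2,-0.2,83,40],[0,0,-0.12,-1.2,-0.2,83,20],[0,0,-0.12,-1.2,-0.2,83,20],[0,0,-0.12,-1.2,-0.2,83,20],[0,0,-0.12,-1.2,-0.2,83,20],[0,0,-0.12,-1.2,-0.2,83,20]]' 60 >/dev/null; python3 av.py;  python3 -m inch '[[0,0,0.12,0,0,-0.2,20],[0,0,0.24,0,0,-0.1,20],[0,0,0.36,0,0,0.1,20],[0,0,0.48,0,0,0.2,20],[0,0,0.60,0,0,0.4,20],[0,0,0.72,0,0,0.5,20]]' >/dev/null; python3 st.py
```

```text
t 12.33 pos [668.5 -13.7 117.1] yaw 87.8 j6 -1.73 F [-0.9 -1.2  6.1] Ftool [ 0.8 -1.2 -6.1] Tz 0.053 [0.03 0.02 0.13 0.04] w 25.4
t 12.83 pos [668.5 -13.8 116.3] yaw 46.2 q [-0.2   0.68  1.11 -0.    1.35 -1.  ] F [ 0.4 -1.7  5.3] Ftool [-1.5 -0.9 -5.3] T [-0.343  0.019  0.139] w 25.8 g 58.4
```

```bash
python3 -m inch '[[0,0,0.12,0,0,0.15,20],[0,0,0.24,0,0,0.3,20],[0,0,0.36,0,0,0.45,20],[0,0,0.48,0,0,0.6,20],[0,0,0.60,0,0,0.75,20],[0,0,0.72,0,0,0.9,20]]' >/dev/null; python3 st.py;  python3 -m inch '[[0,0,0.12,0,0,0.15,20],[0,0,0.24,0,0,0.3,20],[0,0,0.36,0,0,0.45,20],[0,0,0.48,0,0,0.6,20],[0,0,0.60,0,0,0.75,20],[0,0,0.72,0,0,0.9,20],[0,0,0.72,0,0,0.9,20]]'>/dev/null; python3 av.py; 
```

```text
t 13.33 pos [668.4 -13.8 115.4] yaw 5.0 q [-0.2   0.68  1.11 -0.    1.35 -0.28] F [-1.6 -1.3  5.2] Ftool [-1.2 -1.6 -5.2] T [-0.358  0.105  0.113] w 25.4 g 58.4
t 14.07 pos [668.3 -13.8 114.5] yaw -36.0 j6 0.431 F [-0.7 -1.6  4.9] Ftool [-1.7  0.4 -4.9] Tz -0.064 [-0.09 -0.06 -0.05 -0.05] w 25.2
```

```bash
python3 -m inch '[[0,0,0.05,0,0,0.06,20],[0,0,0.1,0,0,0.13,20],[0,0,0.1,0,0,0.13,20]]' >/dev/null; python3 av.py; python3 -m inch '[[0,0,0.05,0,0,0.06,20],[0,0,0.1,0,0,0.13,20],[0,0,0.1,0,0,0.13,20]]' >/dev/null; python3 av.py;python3 -m inch '[[0,0,0.05,0,0,0.06,20],[0,0,0.1,0,0,0.13,20],[0,0,0.1,0,0,0.13,20]]' >/dev/null; python3 av.py
```

```text
t 14.47 pos [668.3 -13.8 114.4] yaw -41.7 j6 0.531 F [-1.1 -1.6  4.7] Ftool [-1.9  0.3 -4.7] Tz 0.004 [ 0.1  -0.01 -0.01 -0.06] w 25.5
t 14.87 pos [668.3 -13.8 114.3] yaw -47.4 j6 0.631 F [-0.8 -1.6  4.9] Ftool [-1.6  0.6 -4.9] Tz -0.002 [-0.   -0.   -0.01  0.01] w 25.3
t 15.27 pos [668.3 -13.8 114.2] yaw -53.1 j6 0.731 F [-1.3 -2.1  5.2] Ftool [-2.3  0.9 -5.2] Tz -0.018 [-0.    0.01 -0.04 -0.04] w 25.3
```

```bash
python3 -m inch '[[0,0,0.05,0,0,0.06,20],[0,0,0.1,0,0,0.13,20],[0,0,0.1,0,0,0.13,20]]' >/dev/null; python3 av.py; python3 -m inch '[[0,0,0.05,0,0,0.06,20],[0,0,0.1,0,0,0.13,20],[0,0,0.1,0,0,0.13,20]]' >/dev/null; python3 av.py;python3 -m inch '[[0,0,0.05,0,0,0.06,20],[0,0,0.1,0,0,0.13,20],[0,0,0.1,0,0,0.13,20]]' >/dev/null; python3 av.py
```

```text
t 15.67 pos [668.3 -13.8 114. ] yaw -58.8 j6 0.83 F [-0.9 -2.2  5.6] Ftool [-1.9  1.4 -5.6] Tz 0.134 [0.2  0.14 0.12 0.09] w 25.3
t 16.07 pos [668.3 -13.7 113.5] yaw -64.5 j6 0.928 F [-0.6 -2.3  5.4] Ftool [-1.5  1.8 -5.4] Tz 0.226 [0.29 0.18 0.21 0.23] w 25.3
t 16.47 pos [668.2 -13.7 113.2] yaw -70.2 j6 1.028 F [-0.7 -2.3  5.7] Ftool [-1.4  2.  -5.7] Tz 0.412 [0.42 0.41 0.39 0.43] w 25.6
```

```bash
python3 -m inch '[[0,0,0,0,0,0,40],[0,0,0,0,0,0,70],[0,0,0,0,0,0,70],[0,0,0,0,0,0,70],[0,0,0,0,0,-30,70],[0,0,0,0,0,-60,70],[0,0,0,0,0,-85,70],[0,0,0,0,0,-85,70]]' >/dev/null; python3 -m inch '[[0,0,-0.12,-12,-2,0,70],[0,0,-0.24,-24,-4,0,70],[0,0,-0.36,-36,-6,0,70],[0,0,-0.48,-48,-8,0,70],[0,0,-0.6,-60,-10,0,70],[0,0,-0.72,-72,-12,0,70],[0,0,-0.84,-84,-14,0,70],[0,0,-0.96,-96,-16,0,70],[0,0,-1.08,-109,-17,0,70],[0,0,-1.2,-109,-17,0,70]]' >/dev/null; python3 -m inch '[[0,0,-0.12,0,0,0,70],[0,0,-0.24,0,0,0,70],[0,0,-0.36,0,0,0,70],[0,0,-0.48,0,0,0,70],[0,0,-0.6,0,0,0,70],[0,0,-0.72,0,0,0,70],[0,0,-0.84,0,0,0,70],[0,0,-0.9,0,0,0,70],[0,0,-0.9,0,0,0,70]]'>/dev/null;  python3 - <<'E'
from fit import *
f,o=nuts("wrist",.1035); cv2.imwrite("pics/w4.png",f["image"])
E
python3 st.py
```

```text
wrist [ 0.6604 -0.0084  1.4416] yaw mod90 deg 82.6 cost 3.911 conf 0.77 393
wrist [ 0.5599 -0.034   0.8695] yaw mod90 deg 49.8 cost 0.067 conf 0.64 1690
wrist [0.5381 0.0725 1.7781] yaw mod90 deg 11.9 cost 0.104 conf 0.62 2448
wrist [0.6476 0.0944 1.4089] yaw mod90 deg 80.7 cost 0.073 conf 0.58 2902
wrist [0.5671 0.1318 0.211 ] yaw mod90 deg 12.1 cost 0.215 conf 0.42 4939
t 18.82 pos [559.3 -33.9 196.7] yaw 49.9 q [-0.27  0.43  1.33  0.    1.39 -1.14] F [-0.4 -0.3 -0.1] Ftool [ 0.1 -0.5  0.1] T [-0.045  0.007 -0.045] w 69.8 g 0.0
```

View pics/w4.png

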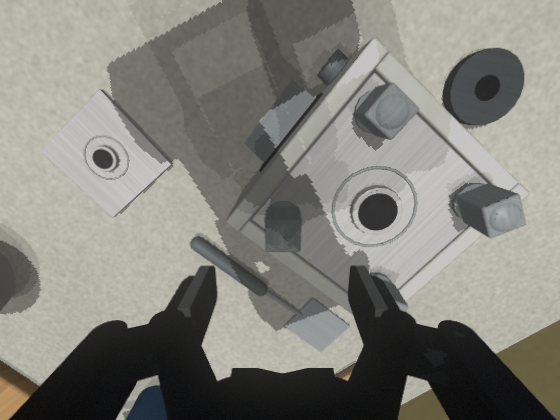

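```bash
python3 -m inch '[[0,0,0,0,0,30,70],[0,0,0,0,0,60,70],[0,0,0,0,0,82,70],[0,0,0,0,0,82,70],[0,0,0,0,0,82,40],[0,0,0,0,0,82,20],[0,0,0,0,0,82,20],[0,0,0,0,0,82,20],[0,0,0,0,0,82,20],[0,0,0,0,0,82,20]]' 60 >/dev/null; python3 av.py;  python3 -m inch '[[0,0,0.12,0,0,-0.2,20],[0,0,0.24,0,0,-0.1,20],[0,0,0.36,0,0,0.1,20],[0,0,0.48,0,0,0.2,20],[0,0,0.60,0,0,0.4,20],[0,0,0.72,0,0,0.5,20]]' >/dev/null; python3 st.py
```

```text
t 19.8 pos [560.1 -34.2 116.5] yaw 50.0 j6 -1.145 F [-0.7  0.1  6.9] Ftool [ 0.6 -0.4 -6.9] Tz -0.012 [-0.02  0.   -0.02 -0.01] w 25.2
t 20.3 pos [560.2 -34.1 115.7] yaw 8.4 q [-0.27  0.51  1.45  0.    1.19 -0.42] F [0.8 0.1 4.2] Ftool [-0.1  0.8 -4.2] T [ 0.031 -0.16   0.083] w 24.8 g 60.9
```

```bash
python3 -m inch '[[0,0,0.12,0,0,0.15,20],[0,0,0.24,0,0,0.3,20],[0,0,0.36,0,0,0.45,20],[0,0,0.48,0,0,0.6,20],[0,0,0.60,0,0,0.75,20],[0,0,0.72,0,0,0.9,20]]' >/dev/null; python3 st.py;  python3 -m inch '[[0,0,0.12,0,0,0.15,20],[0,0,0.24,0,0,0.3,20],[0,0,0.36,0,0,0.45,20],[0,0,0.48,0,0,0.6,20],[0,0,0.60,0,0,0.75,20],[0,0,0.72,0,0,0.9,20],[0,0,0.72,0,0,0.9,20]]'>/dev/null; python3 av.py; python3 -m inch '[[0,0,0.05,0,0,0.06,20],[0,0,0.1,0,0,0.13,20],[0,0,0.1,0,0,0.13,20]]' >/dev/null; python3 av.py
```

```text
t 20.8 pos [560.4 -34.2 114.8] yaw -32.8 q [-0.27  0.51  1.45  0.    1.18  0.3 ] F [ 1.6 -0.3  3.8] Ftool [ 0.6  1.5 -3.8] T [ 0.007 -0.231  0.065] w 25.1 g 60.9
t 21.53 pos [560.5 -34.3 113.8] yaw -73.5 j6 1.011 F [ 3.3 -0.6  5.5] Ftool [ 3.   1.5 -5.5] Tz -0.113 [-0.09 -0.12 -0.12 -0.12] w 24.7
t 21.93 pos [560.4 -34.3 113.6] yaw -79.2 j6 1.111 F [ 3.2 -0.3  6. ] Ftool [ 3.1  0.9 -6. ] Tz -0.019 [ 0.   -0.05  0.01 -0.04] w 25.0
```

```bash
python3 -m inch '[[0,0,0.05,0,0,0.06,20],[0,0,0.1,0,0,0.13,20],[0,0,0.1,0,0,0.13,20]]' >/dev/null; python3 av.py; python3 -m inch '[[0,0,0.05,0,0,0.06,20],[0,0,0.1,0,0,0.13,20],[0,0,0.1,0,0,0.13,20]]' >/dev/null; python3 av.py;python3 -m inch '[[0,0,0.05,0,0,0.06,20],[0,0,0.1,0,0,0.13,20],[0,0,0.1,0,0,0.13,20]]' >/dev/null; python3 av.py
```

```text
t 22.33 pos [560.5 -34.3 113.5] yaw -85.0 j6 1.211 F [ 3.3 -0.7  6.4] Ftool [ 3.2  1.  -6.3] Tz -0.003 [ 0.01 -0.01  0.01 -0.02] w 25.3
t 22.73 pos [560.4 -34.4 113.4] yaw -90.7 j6 1.311 F [ 2.8 -0.9  6.4] Ftool [ 2.8  0.8 -6.4] Tz -0.044 [-0.01 -0.08 -0.07 -0.02] w 25.4
t 23.13 pos [560.4 -34.4 113.2] yaw -96.4 j6 1.411 F [ 3.2 -1.1  6.2] Ftool [ 3.3  0.7 -6.2] Tz -0.043 [-0.03 -0.04 -0.01 -0.09] w 25.1
```

```bash
python3 -m inch '[[0,0,0.05,0,0,0.06,20],[0,0,0.1,0,0,0.13,20],[0,0,0.1,0,0,0.13,20]]' >/dev/null; python3 av.py; python3 -m inch '[[0,0,0.05,0,0,0.06,20],[0,0,0.1,0,0,0.13,20],[0,0,0.1,0,0,0.13,20]]' >/dev/null; python3 av.py;python3 -m inch '[[0,0,0.05,0,0,0.06,20],[0,0,0.1,0,0,0.13,20],[0,0,0.1,0,0,0.13,20]]' >/dev/null; python3 av.py
```

```text
t 23.53 pos [560.4 -34.4 113.1] yaw -102.2 j6 1.511 F [ 3.1 -0.7  6.2] Ftool [ 3.2  0.  -6.1] Tz -0.028 [-0.04 -0.05  0.01 -0.03] w 25.3
t 23.93 pos [560.4 -34.4 113. ] yaw -107.9 j6 1.611 F [ 3.1 -1.1  6. ] Ftool [ 3.3  0.1 -6. ] Tz -0.026 [ 0.01 -0.02 -0.05 -0.04] w 25.2
t 24.33 pos [560.4 -34.4 112.9] yaw -113.6 j6 1.711 F [ 2.9 -0.9  6.6] Ftool [ 3.  -0.3 -6.5] Tz -0.056 [-0.05 -0.01 -0.09 -0.08] w 25.5
```

```bash
python3 -m inch '[[0,0,0.05,0,0,0.06,20],[0,0,0.1,0,0,0.13,20],[0,0,0.1,0,0,0.13,20]]' >/dev/null; python3 av.py; python3 -m inch '[[0,0,0.05,0,0,0.06,20],[0,0,0.1,0,0,0.13,20],[0,0,0.1,0,0,0.13,20]]' >/dev/null; python3 av.py;python3 -m inch '[[0,0,0.05,0,0,0.06,20],[0,0,0.1,0,0,0.13,20],[0,0,0.1,0,0,0.13,20]]' >/dev/null; python3 av.py
```

```text
t 24.73 pos [560.4 -34.4 112.8] yaw -119.3 j6 1.811 F [ 2.5 -1.5  6.8] Ftool [ 3.   0.1 -6.8] Tz -0.029 [-0.04  0.01 -0.05 -0.04] w 25.1
t 25.13 pos [560.4 -34.4 112.5] yaw -125.1 j6 1.911 F [ 2.9 -1.4  5.1] Ftool [ 3.1 -0.5 -5.1] Tz 0.151 [0.14 0.14 0.13 0.18] w 25.3
t 25.53 pos [560.3 -34.4 112.1] yaw -130.8 j6 2.011 F [ 4.2 -1.6  5.1] Ftool [ 4.3 -1.6 -5.1] Tz 0.261 [0.31 0.26 0.21 0.26] w 25.0
```

```bash
python3 -m inch '[[0,0,0.05,0,0,0.06,20],[0,0,0.1,0,0,0.13,20],[0,0,0.1,0,0,0.13,20]]' >/dev/null; python3 av.py
```

```text
t 25.93 pos [560.3 -34.5 111.8] yaw -136.5 j6 2.111 F [ 5.3 -2.4  4.1] Ftool [ 5.4 -2.2 -4.1] Tz 0.425 [0.42 0.45 0.42 0.42] w 24.9
```

```bash
python3 -m inch '[[0,0,0,0,0,0,40],[0,0,0,0,0,0,70],[0,0,0,0,0,0,70],[0,0,0,0,0,0,70],[0,0,0,0,0,-30,70],[0,0,0,0,0,-60,70],[0,0,0,0,0,-87,70],[0,0,0,0,0,-87,70]]' >/dev/null; python3 -m inch '[[0,0,-0.12,-4,-16,0,70],[0,0,-0.24,-7,-32,0,70],[0,0,-0.36,-11,-48,0,70],[0,0,-0.48,-14,-64,0,70],[0,0,-0.6,-18,-80,0,70],[0,0,-0.72,-21,-96,0,70],[0,0,-0.84,-25,-112,0,70],[0,0,-0.96,-28,-128,0,70],[0,0,-1.08,-32,-144,0,70],[0,0,-1.2,-33.5,-152,0,70]]' >/dev/null; python3 -m inch '[[0,0,-0.12,0,0,0,70],[0,0,-0.24,0,0,0,70],[0,0,-0.36,0,0,0,70],[0,0,-0.48,0,0,0,70],[0,0,-0.6,0,0,0,70],[0,0,-0.72,0,0,0,70],[0,0,-0.84,0,0,0,70],[0,0,-0.96,0,0,0,70],[0,0,-1.08,0,0,0,70],[0,0,-1.2,0,0,0,70]]'>/dev/null; python3 -m inch '[[0,0,-0.12,0,0,0,70],[0,0,-0.24,0,0,0,70],[0,0,-0.36,0,0,0,70],[0,0,-0.48,0,0,0,70],[0,0,-0.6,0,0,0,70],[0,0,-0.72,0,0,0,70],[0,0,-0.84,0,0,0,70],[0,0,-0.96,0,0,0,70],[0,0,-1.08,0,0,0,70],[0,0,-1.2,0,0,0,70]]'>/dev/null; python3 -m inch '[[0,0,-0.12,0,0,0,70],[0,0,-0.14,0,0,0,70],[0,0,-0.14,0,0,0,70]]';  python3 - <<'E'
from fit import *
f,o=nuts("wrist",.103); cv2.imwrite("pics/w5.png",f["image"])
E
python3 st.py
```

```text
time_s: 29.35
ee_pos: [0.6469, 0.0946, 0.1977]
tool_rot: [[-0.976, 0.218, -0.001], [0.218, 0.976, 0.0], [0.001, -0.0, -1.0]]
force: [-0.7, 0.4, -0.1]
width: 0.0699
grasp_force: 0.0
wrist [ 0.6655 -0.0122  0.5811] yaw mod90 deg 33.3 cost 0.119 conf 0.98 1823
wrist [0.6476 0.0947 1.2878] yaw mod90 deg 73.8 cost 0.043 conf 0.95 1734
wrist [0.5397 0.0751 0.1888] yaw mod90 deg 10.8 cost 0.106 conf 0.63 2279
wrist [ 0.5598 -0.0318  0.9915] yaw mod90 deg 56.8 cost 0.106 conf 0.56 3026
t 29.45 pos [647.1  94.5 197.9] yaw 77.4 q [-0.04  0.59  1.03 -0.    1.52 -1.39] F [ 1.  -0.1 -0.3] Ftool [-1.   0.1  0.3] T [ 0.013  0.026 -0.016] w 69.7 g 0.0
```

View pics/w5.png

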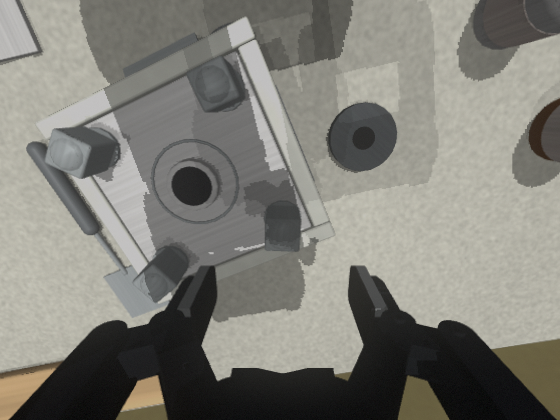

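Nut d sits at (283,226), centred between the fingers; b, a and c have turned as expected. I'll use yaw about 76 degrees and go down.

```bash
python3 -m inch '[[0,0,0.03,-0.3,0.2,30,70],[0,0,0.03,-0.3,0.2,60,70],[0,0,0.03,-0.3,0.2,83,70],[0,0,0.03,-0.3,0.2,83,70],[0,0,0.03,-0.3,0.2,83,40],[0,0,0.03,-0.3,0.2,83,20],[0,0,0.03,-0.3,0.2,83,20],[0,0,0.03,-0.3,0.2,83,20],[0,0,0.03,-0.3,0.2,83,20],[0,0,0.03,-0.3,0.2,83,20]]' 60 >/dev/null; python3 av.py;  python3 -m inch '[[0,0,0.12,0,0,-0.2,20],[0,0,0.24,0,0,-0.1,20],[0,0,0.36,0,0,0.1,20],[0,0,0.48,0,0,0.2,20],[0,0,0.60,0,0,0.4,20],[0,0,0.72,0,0,0.5,20]]' >/dev/null; python3 st.py
```

```text
t 30.43 pos [648.3  94.3 117.3] yaw 75.8 j6 -1.358 F [-0.9 -1.5  5.1] Ftool [ 0.5 -1.7 -5.1] Tz -0.07 [-0.11 -0.05 -0.06 -0.06] w 24.9
t 30.93 pos [648.1  94.  116.5] yaw 34.2 q [-0.04  0.65  1.15 -0.    1.33 -0.63] F [-0.7 -3.1  4. ] Ftool [-2.2 -2.3 -4. ] T [-0.484  0.21   0.104] w 25.3 g 60.1
```

```bash
python3 -m inch '[[0,0,0.12,0,0,0.15,20],[0,0,0.24,0,0,0.3,20],[0,0,0.36,0,0,0.45,20],[0,0,0.48,0,0,0.6,20],[0,0,0.60,0,0,0.75,20],[0,0,0.72,0,0,0.9,20]]' >/dev/null; python3 st.py;  python3 -m inch '[[0,0,0.12,0,0,0.15,20],[0,0,0.24,0,0,0.3,20],[0,0,0.36,0,0,0.45,20],[0,0,0.48,0,0,0.6,20],[0,0,0.60,0,0,0.75,20],[0,0,0.72,0,0,0.9,20],[0,0,0.72,0,0,0.9,20]]'>/dev/null; python3 av.py; python3 -m inch '[[0,0,0.05,0,0,0.06,20],[0,0,0.1,0,0,0.13,20],[0,0,0.1,0,0,0.13,20]]' >/dev/null; python3 av.py
```

```text
t 31.43 pos [647.8  93.9 115.5] yaw -7.1 q [-0.04  0.65  1.15 -0.    1.33  0.09] F [-1.9 -3.1  4.1] Ftool [-3.4 -1.5 -4.1] T [-0.649  0.439  0.091] w 25.2 g 60.2
t 32.17 pos [647.5  94.  114.5] yaw -48.0 j6 0.802 F [-3.5 -3.3  4.7] Ftool [-4.8  0.1 -4.7] Tz -0.085 [-0.12 -0.05 -0.05 -0.12] w 25.1
t 32.57 pos [647.5  94.1 114.4] yaw -53.7 j6 0.902 F [-3.9 -3.2  5.4] Ftool [-5.   0.3 -5.4] Tz -0.016 [-0.01  0.02 -0.04 -0.04] w 25.1
```

```bash
python3 -m inch '[[0,0,0.05,0,0,0.06,20],[0,0,0.1,0,0,0.13,20],[0,0,0.1,0,0,0.13,20]]' >/dev/null; python3 av.py; python3 -m inch '[[0,0,0.05,0,0,0.06,20],[0,0,0.1,0,0,0.13,20],[0,0,0.1,0,0,0.13,20]]' >/dev/null; python3 av.py;python3 -m inch '[[0,0,0.05,0,0,0.06,20],[0,0,0.1,0,0,0.13,20],[0,0,0.1,0,0,0.13,20]]' >/dev/null; python3 av.py
```

```text
t 32.97 pos [647.5  94.1 114.3] yaw -59.4 j6 1.002 F [-3.9 -3.   5.3] Ftool [-4.9  0.6 -5.3] Tz -0.035 [-0.04 -0.05 -0.01 -0.04] w 25.3
t 33.37 pos [647.5  94.1 114.2] yaw -65.2 j6 1.102 F [-4.2 -2.9  5.6] Ftool [-5.1  0.9 -5.6] Tz -0.029 [-0.08  0.02 -0.06 -0.  ] w 25.3
t 33.77 pos [647.4  94.1 114. ] yaw -70.9 j6 1.202 F [-3.6 -2.4  5.5] Ftool [-4.1  1.1 -5.5] Tz -0.03 [-0.03 -0.01 -0.05 -0.03] w 25.2
```

```bash
python3 -m inch '[[0,0,0.05,0,0,0.06,20],[0,0,0.1,0,0,0.13,20],[0,0,0.1,0,0,0.13,20]]' >/dev/null; python3 av.py; python3 -m inch '[[0,0,0.05,0,0,0.06,20],[0,0,0.1,0,0,0.13,20],[0,0,0.1,0,0,0.13,20]]' >/dev/null; python3 av.py;python3 -m inch '[[0,0,0.05,0,0,0.06,20],[0,0,0.1,0,0,0.13,20],[0,0,0.1,0,0,0.13,20]]' >/dev/null; python3 av.py
```

```text
t 34.17 pos [647.4  94.2 113.9] yaw -76.6 j6 1.302 F [-4.  -2.6  5.7] Ftool [-4.5  1.6 -5.7] Tz -0.014 [ 0.04 -0.02 -0.02 -0.05] w 25.0
t 34.57 pos [647.4  94.2 113.8] yaw -82.4 j6 1.402 F [-3.7 -2.7  5.2] Ftool [-4.1  2.1 -5.2] Tz -0.028 [-0.04  0.   -0.04 -0.03] w 25.2
t 34.97 pos [647.4  94.3 113.7] yaw -88.1 j6 1.502 F [-4.3 -2.2  5.8] Ftool [-4.4  2.  -5.8] Tz -0.049 [-0.03 -0.07 -0.05 -0.04] w 24.8
```

```bash
python3 -m inch '[[0,0,0.05,0,0,0.06,20],[0,0,0.1,0,0,0.13,20],[0,0,0.1,0,0,0.13,20]]' >/dev/null; python3 av.py; python3 -m inch '[[0,0,0.05,0,0,0.06,20],[0,0,0.1,0,0,0.13,20],[0,0,0.1,0,0,0.13,20]]' >/dev/null; python3 av.py;python3 -m inch '[[0,0,0.05,0,0,0.06,20],[0,0,0.1,0,0,0.13,20],[0,0,0.1,0,0,0.13,20]]' >/dev/null; python3 av.py
```

```text
t 35.37 pos [647.3  94.3 113.5] yaw -93.8 j6 1.602 F [-4.2 -1.4  6.4] Ftool [-4.1  1.7 -6.4] Tz -0.026 [ 0.02 -0.03 -0.09 -0.  ] w 24.7
t 35.77 pos [647.3  94.4 113.4] yaw -99.5 j6 1.702 F [-4.1 -2.   6.3] Ftool [-3.7  2.7 -6.3] Tz -0.017 [ 0.03 -0.01 -0.07 -0.02] w 25.1
t 36.17 pos [647.3  94.4 113.3] yaw -105.3 j6 1.802 F [-4.4 -1.8  5. ] Ftool [-3.8  2.9 -5. ] Tz 0.123 [0.14 0.1  0.16 0.09] w 24.9
```

```bash
python3 -m inch '[[0,0,0.05,0,0,0.06,20],[0,0,0.1,0,0,0.13,20],[0,0,0.1,0,0,0.13,20]]' >/dev/null; python3 av.py; python3 -m inch '[[0,0,0.05,0,0,0.06,20],[0,0,0.1,0,0,0.13,20],[0,0,0.1,0,0,0.13,20]]' >/dev/null; python3 av.py
```

```text
t 36.57 pos [647.4  94.4 112.9] yaw -110.9 j6 1.9 F [-4.2 -1.5  6.4] Ftool [-3.4  2.9 -6.4] Tz 0.21 [0.23 0.24 0.17 0.19] w 24.9
t 36.97 pos [647.4  94.5 112.5] yaw -116.6 j6 2.0 F [-4.2 -1.7  5.3] Ftool [-3.   3.4 -5.3] Tz 0.339 [0.36 0.36 0.33 0.32] w 25.0
```

```bash
python3 -m inch '[[0,0,0.05,0,0,0.06,20],[0,0,0.05,0,0,0.06,20]]' >/dev/null; python3 av.py; python3 -m inch '[[0,0,0,0,0,0,40],[0,0,0,0,0,0,70],[0,0,0,0,0,0,70],[0,0,0,0,0,0,70],[0,0,0,0,0,-30,70],[0,0,0,0,0,-60,70],[0,0,0,0,0,-100,70],[0,0,0,0,0,-130,70],[0,0,0,0,0,-130,70]]'; python3 - <<'E'
from cell import *
import cv2
f=grab_frame("scene"); cv2.imwrite("pics/end.png",cv2.resize(f["image"][190:310,190:350],(800,600),interpolation=cv2.INTER_CUBIC))
for n in ["spatula","spare_burr","grain_jar","bowl","mug"]:
    print(n,[(d["location"].round(3) if hasattr(d["location"],"round") else d["location"],round(d["confidence"],2)) for d in spot_in("scene",n)])
E
```

```text
t 37.28 pos [647.4  94.5 112.4] yaw -119.4 j6 2.049 F [-4.4 -1.3  6. ] Ftool [-3.2  3.3 -6. ] Tz 0.441 [0.4  0.46 0.44 0.46] w 25.2
time_s: 38.03
ee_pos: [0.6494, 0.0947, 0.2487]
tool_rot: [[0.87, -0.493, 0.012], [-0.493, -0.87, -0.0], [0.011, -0.006, -1.0]]
force: [0.4, 0.0, 0.9]
width: 0.0699
grasp_force: 0.0
spatula [([0.7235, -0.1354, 0.0075], 0.76)]
spare_burr [([0.6183, 0.1943, 0.0165], 0.92)]
grain_jar [([0.6706, 0.4056, 0.0917], 0.67)]
bowl [([0.3904, -0.4054, 0.0278], 0.59), ([0.6773, -0.0077, 0.1301], 0.52)]
mug [([0.7117, -0.3806, 0.0549], 0.9)]
```

View pics/end.png

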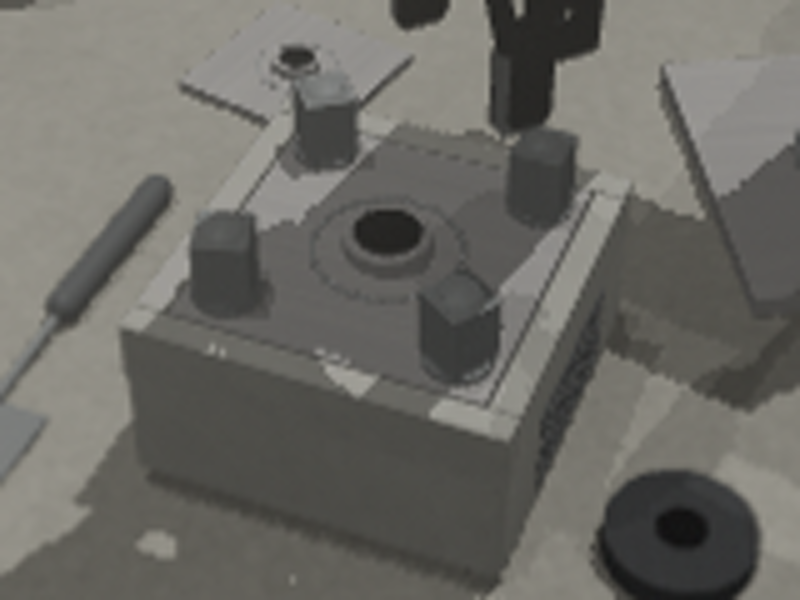

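The plate is flush with the rim on all sides: only a thin gap line shows around it, from (150,310) to (490,405) to (600,185). The four nuts are down, and the bystanders are where they were.

```bash
python3 -c "
from cell import *
print(sign_off())"
```

```text
the job is handed in; nothing more can be done
None
```

I tightened the four nuts in the order a, c, b, d, each until it felt snug at about 0.41–0.44 N m. In the last picture the plate looks level and flush with the rim and the other things haven't moved; the gripper is clear, and I handed the job in at about 38 s.

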